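# Grind coffee with the box mill

## Robot

A 6-joint arm with a two-finger parallel gripper is mounted at the origin on the work surface; the furniture and walls round the work are solid. World frame = base frame: x ahead of the robot, y to its left, z up, the work surface at z = 0. Lengths are in mm, angles in rad, forces in N, time in s.
With the tool pointing down it reaches from about 275 to 750 mm from the base axis. Payload 10.2 kg.
Tool frame: the origin (TCP) lies midway between the tips of the shut fingers; the grasp point (between the pads) lies 19 mm behind it; z points along the fingers, y is the line along which they close (so a half turn about z gives the same grasp; the last joint's range is limited). The gripper opens to 85 mm and grips with 20 to 120 N. Pads are 22 mm wide; open, the fingers measure 114 mm over their backs; the gripper's body (76 mm by 85 mm) begins 54 mm behind the grasp point. The pads swing forward as they close: fully open they stand 13 mm farther back than shut.
Start: joints at [0.998, 0.313, 1.498, -0, 1.331, -0.223], TCP at [179.936, 493.208, 231.294] pointing down, gripper open.
Joint ranges: [-2.94, 2.94], [-0.97, 2.17], [0.19, 2.56], [-1.23, 4.37], [0.02, 3.11], [-2.88, 2.88]. Speed limits (rad/s): [2.39, 2.39, 3.01, 3.14, 3.14, 3.14].

## Interface

Orientations are given as a unit quaternion [w, x, y, z].
In Python, from rig import sense, capture, finish_job, find_in, place_of gives the robot as it stands. The module is installed in compiled form; this text tells all that it offers.
- The arm moves only by the shell command python3 -m jog 'ROWS' [FORCE]. ROWS is JSON, a list of rows, each an object of numbers: "tx", "ty", "tz": the shift along the tool's x, y, z in mm; "ax", "ay", "az": the turn, a rotation vector about the tool's x, y, z in rad; "jaw": the closure, from -1 (fully open) to 1 (shut), so that 0 is half open. In form: [{"tx": .., "ty": .., "tz": .., "ax": .., "ay": .., "az": .., "jaw": ..}, ...]. A call has 1 to 5 rows; each row shifts and turns the commanded pose from where the row before left it, along the tool's axes as they then stand; what a row does not reach is not made up. A row lasts 1/8 s, in which the tool goes at most 62.5 mm and 10.7 degrees, less where a joint would pass 70% of its speed; a pose out of reach is approached as far as the arm can. A call with a gripper value outside its range is refused whole. The fingers move at their own pace and stop on an object; FORCE is the grip in N (left out, the last holds). Time passes only in rows, so rows that do not move let the fingers close. It gives the time, the measured TCP pose, the force, the opening and the grip force at its end, in the units of the state.
- sense(): the state, without advancing time (a new reading comes with each control period).
- capture(name): name is "scene" or "top"; returns a dict with "color" (400x640x3 uint8, red, green, blue), "depth" (400x640 float32, mm along the optical axis (not along the pixel's ray), 0 where there is no reading), "fx", "fy", "cx", "cy" (pixels), "k1" (the pictures are not rectified: a ray, as slopes to the right and down, at radius r is drawn at 1 + k1 r^2 times it, then the intrinsics apply), "camera_from_world" (4x4, takes a point from world to camera coordinates). Camera axes: x right, y up, looking along -z (the intrinsics and any distortion apply to the point x, -y, -z); pixel columns grow to the right and rows downward; lengths in mm; the calibration is good to about 2 mm. A picture is of the moment at which its call begins.
- finish_job(): hands the job in; it is judged then, once.
Trained networks look in the newest picture that a camera, given by its name, has taken for a name from the list of things; names that differ only in an ending like _2 or _b are one class to them, and where a whole thing is asked for, a point or a joint stands for the part that bears it (a point fixed in the world has none). Each returns a list of dicts, best first, with "conf" (0 to 1); they miss things now and then, are a little off and sometimes report something else, mostly with a low value. They report only what shows in the picture. A call takes as long as a camera call. They do not tell look-alikes from the thing itself.
- find_in(query, camera): "centre" ([column, row] in pixels, amid what is visible of it).
- place_of(query, camera): "centre" ([column, row] in pixels: a listed point, or the origin of a listed thing).
The state is a dict: "time_s": time; "joints": joint angles; "dq": joint speeds; "tau": joint torques, N m; "eef_pos": TCP position; "ee_rot": TCP orientation; "force": force on the tool from outside, world axes, zero at the start; "wrist_torque": the same for the moment, N m; "grip_width": opening from 0.0 (shut) to 1.0 (fully open); "grip_force": force on a finger pad.
Only numpy, scipy, OpenCV 4.12 (cv2) and the standard library are available. Lean on these libraries where they do the work, as an engineer would, in place of code of your own. Each camera call takes 0.05 s, during which the arm holds its last target. There are 200 camera calls.

## Task

Grind some coffee: take the upright wooden knob at the end of the coffee mill's crank and wind the crank clockwise (seen from above) at a calm, steady pace, without letting go, until the knob comes round over the drawer at the mill's front for the second time. Stop it there, pointing straight out over the drawer, then let go and back away. Do not disturb the tea glass.

Things in the scene. Friction and masses are not known exactly. Their poses are not given: they have to be found in the camera images.
- mill: Brown wooden box coffee mill with a cream dome on top and a crank above it, fixed to the table. Box about 125 x 125 mm, dome up to z 155 mm, crank arm 175 to 184 mm above the table. Origin on the table; z up; the mill's front with the drawer faces its -x (turned up to 0.5 rad from the robot's -x). The crank's vertical axis passes through x = +4.5 mm, y = +24.1 mm in this frame.
- mill_knob: Dark wooden knob, the crank's grip: upright, round, 36 mm tall, 16 mm thick at its foot, 23 mm at its widest 26 mm above the foot; spins freely on its own upright pin, so the hand need not turn while carrying it round. Origin at the centre of its foot, 186 mm above the table, 100 mm from the crank's axis. Only the crank arm (just below it) is near its path.
- mill_crank (a joint): Angle of the crank about its vertical axis, rad, unlimited; counterclockwise from above is positive, so winding clockwise lowers it. At 0 the crank points along the mill's -y; straight out over the drawer (the mill's -x) it reads 4.71 the first time and -1.57 the second time. Starts between 5.4 and 10.3. Light: about 1 to 2 N at the knob; it stays where it is left.
- tea_glass: Small waisted clear tea glass, 63 mm wide, 87 mm tall, standing loose near the mill, either to its right or beyond it; origin at the centre of its foot. To be left standing where it is.
There are look-alikes about, which are no part of the job. Leave any turquoise look-alike of the tea_glass alone.

How it is judged (in metres and radians):
On the way, in this order (a step that is already met when the one before it is completed fails the run):
1. the fingers hold the knob, before it has come over the drawer (contact force between the fingers and mill_knob above 0.5 N and value of joint mill_crank above 4.9 rad), for 0.2 s.
2. the held knob passes over the drawer for the first time (contact force between the fingers and mill_knob above 0.1 N and value of joint mill_crank below 4.6 rad), for 0.1 s.
At the end, for the whole second after the job is handed in: The crank rests pointing out over the drawer, within 0.3 rad (17 degrees), having come round there clockwise for the second time (joint -1.87 to -1.27), still to within 0.1 rad/s; the tea glass stands upright within 30 mm of where it was (value of joint mill_crank between -1.87 and -1.27 rad and velocity of joint mill_crank between -0.1 and 0.1 rad/s and angle between tea_glass's own z axis and vertical below 0.2 rad and distance of tea_glass from where it was at the start of the episode below 0.03 m); the robot touches nothing.
It fails at once if the knob was let go on the way, between the first and the second time over the drawer (value of joint mill_crank between -1.1 and 4.5 rad and contact force between the fingers and mill_knob below 0.05 N).
It fails at once if the crank was whirled (faster than 5 rad/s) (velocity of joint mill_crank below -5 rad/s or velocity of joint mill_crank above 5 rad/s).
It fails at once if the crank was wound well past the drawer the second time (value of joint mill_crank below -2.4 rad).
It fails at once if the tea glass was knocked over or pushed away (angle between tea_glass's own z axis and vertical above 0.5 rad or distance of tea_glass from where it was at the start of the episode above 0.05 m).
It also fails if it takes over 67 s, if anything falls off the work surface, if the arm or the gripper's body presses on something with over 40 N, if the wrist force passes 120 N, or if a joint passes its speed limit or range.

## Working session

There is one attempt and no reset: what is moved stays moved. The work goes in short steps, Python scripts to look and compute and a shell command to move; the robot and the scene stay as the last step left them, time stands still between calls to the robot, and variables do not carry over. Pictures are saved under pics/ and viewed, at most 10 in all, crops included, and the job is handed in when it is done.

```bash
mkdir -p pics; cat > h.py <<'E'
import numpy as np, cv2
from rig import *
def ray(c,px):
    u=(px[0]-c['cx'])/c['fx'];v=(px[1]-c['cy'])/c['fy']
    x,y=u,v
    for _ in range(20):
        s=1+c['k1']*(x*x+y*y);x,y=u/s,v/s
    return np.array([x,-y,-1.])
def at_depth(c,px,d=None):
    if d is None: d=c['depth'][int(round(px[1])),int(round(px[0]))]
    p=ray(c,px)*d
    return (np.linalg.inv(c['camera_from_world'])@np.r_[p,1])[:3]
def at_z(c,px,z):
    M=np.linalg.inv(c['camera_from_world']);o=M[:3,3];r=M[:3,:3]@ray(c,px)
    return o+r*(z-o[2])/r[2]
E
python3 - <<'E'
from h import *
np.set_printoptions(precision=1,suppress=True)
for n in("scene","top"):
    c=capture(n);cv2.imwrite(f'pics/{n}0.png',c['color'][...,::-1])
    for q,z in(('mill',0),('mill_knob',186),('tea_glass',0)):
        for r in place_of(q,n)[:4]: print(n,'place',q,r, at_z(c,r['centre'],z))
        for r in find_in(q,n)[:4]: print(n,'find',q,r, at_depth(c,r['centre']))
s=sense();print(s)
E
```

```text
scene place mill {'centre': [288.8, 230.3], 'conf': 0.93} [550.3 -14.8   0. ]
scene find mill {'centre': [283.6, 208.6], 'conf': 0.56} [522.9 -33.7 120.3]
scene place mill_knob {'centre': [373.1, 274.8], 'conf': 0.59} [ 475.2 -330.8  186. ]
scene place mill_knob {'centre': [312.1, 193.7], 'conf': 0.44} [557.9 -95.1 186. ]
scene place tea_glass {'centre': [329.7, 258.9], 'conf': 0.92} [ 552.  -154.8    0. ]
scene place tea_glass {'centre': [372.6, 277.4], 'conf': 0.75} [ 579.  -267.7    0. ]
scene place tea_glass {'centre': [350.9, 304.1], 'conf': 0.66} [ 487.9 -275.3    0. ]
scene find tea_glass {'centre': [353.5, 290.4], 'conf': 0.94} [ 499.5 -271.1   39.9]
scene find tea_glass {'centre': [330.7, 243.5], 'conf': 0.67} [ 567.4 -144.3   37.9]
scene find tea_glass {'centre': [376.2, 261.6], 'conf': 0.55} [ 606.3 -255.1   24.4]
top place mill {'centre': [294.1, 228.7], 'conf': 0.59} [548.6 -26.5   0. ]
top find mill {'centre': [283.7, 221.2], 'conf': 0.95} [551.3  -9.3 174.2]
top place mill_knob {'centre': [324.5, 224.1], 'conf': 0.65} [ 543.5 -101.4  186. ]
top find mill_knob {'centre'
[... 155 characters left out ...]
ss {'centre': [386.2, 251.0], 'conf': 0.8} [ 487.3 -276.3    0. ]
top find tea_glass {'centre': [389.8, 254.7], 'conf': 0.72} [ 477.2 -285.     4.1]
top find tea_glass {'centre': [348.2, 226.5], 'conf': 0.71} [ 553.8 -173.4    5.2]
top find tea_glass {'centre': [386.2, 209.4], 'conf': 0.67} [ 599.9 -278.     9.3]
{'time_s': 0.7, 'joints': array([ 1. ,  0.3,  1.5, -0. ,  1.3, -0.2]), 'dq': array([ 0., -0., -0., -0.,  0.,  0.]), 'tau': array([  0. , -41.2, -26. ,  -0. ,   0. ,  -0. ]), 'eef_pos': array([179.9, 493.2, 231.3]), 'ee_rot': array([ 0. ,  0.2,  1. , -0. ]), 'force': array([0.8, 0.4, 0.5]), 'wrist_torque': array([ 0. ,  0. , -0.1]), 'grip_force': 0.0, 'grip_width': 1.001299366507964}
```

```bash
python3 - <<'E'
import cv2,numpy as np
a=cv2.imread('pics/top0.png')[150:310,210:430];b=cv2.imread('pics/scene0.png')[140:330,210:430]
cv2.imwrite('pics/ab.png',np.hstack([cv2.resize(a,(400,291),interpolation=2),cv2.resize(b,(400,345),interpolation=2)[:291]]))
cv2.imwrite('pics/a.png',cv2.resize(a,None,fx=3.6,fy=3.6,interpolation=2))
cv2.imwrite('pics/b.png',cv2.resize(b,None,fx=3.1,fy=3.1,interpolation=2))
E
```

```text
(no output)
```

View pics/a.png

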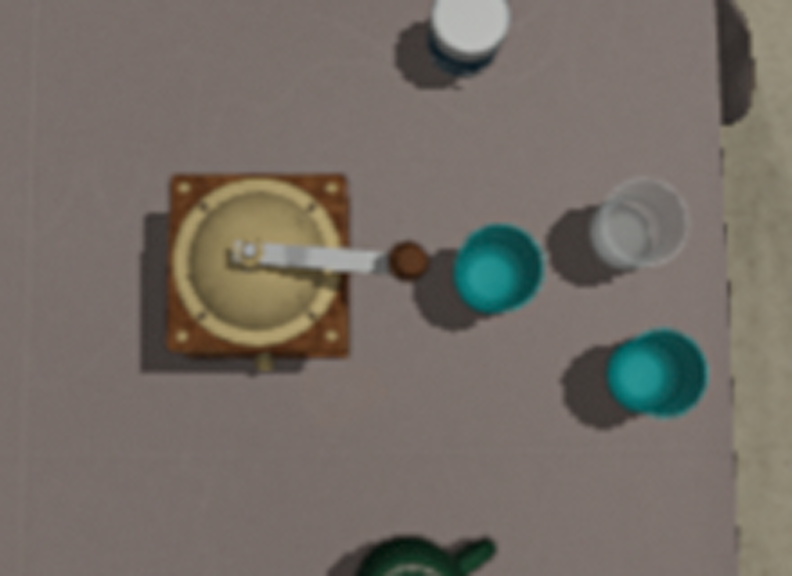

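View pics/b.png

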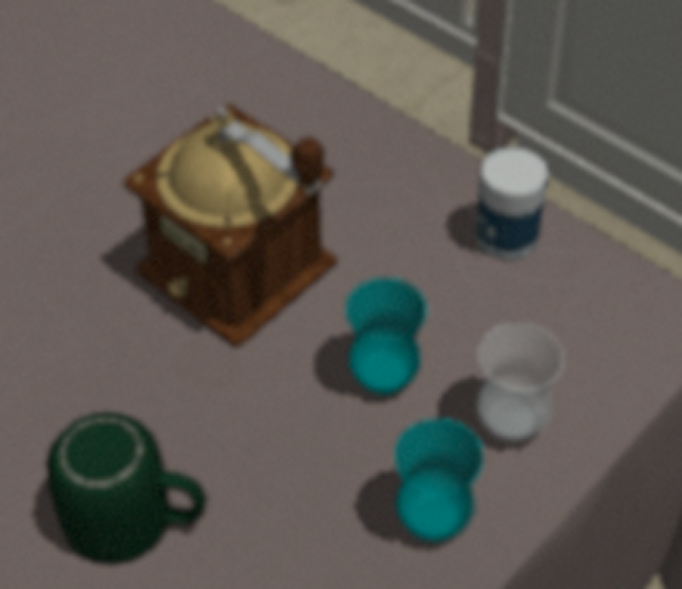

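The top view shows the only wooden knob at about (324,222); the brass drawer knob at (283,250) is the only other thing that could be mistaken for it. The mill sits nearly square, with its drawer facing the robot. The clear tea glass is at (388,212), and the turquoise look-alikes are at (348,225) and (392,254). I chose the knob at (324,222), and the crop confirms it sits at the end of the crank.

```bash
python3 - <<'E'
from h import *
np.set_printoptions(precision=2,suppress=True)
c=capture('top');P=[];
for v in range(185,265):
    for u in range(240,340):
        if c['depth'][v,u]>0:P.append(np.r_[at_depth(c,(u,v)),u,v])
P=np.array(P);z=P[:,2]
k=P[(z>200)];print('knob',len(k),k[:,:3].mean(0),np.ptp(k[:,:2],0),k[:,2].max(),k[:,3:].mean(0))
kn=k[k[:,1]<-80]; print(kn[:,:3].mean(0),(kn[:,:2].min(0)+kn[:,:2].max(0))/2)
a=P[(z>170)&(z<200)];print('arm',len(a),a[:,:3].min(0),a[:,:3].max(0)); 
hist,e=np.histogram(z,bins=np.arange(0,230,10));print(hist)
b=P[(z>60)&(z<120)].astype(np.float32);m=P[z>60].astype(np.float32);
print('box',cv2.minAreaRect(b[:,:2]), np.median(b[:,2]))
i=(278.6,220);print('pivot',at_z(c,i,186),at_depth(c,i))
r=place_of('mill_crank','top');print(r)
from scipy.spatial.transform import Rotation as R
s=sense();q=s['ee_rot'];Rm=R.from_quat(np.r_[q[1:],q[0]]).as_matrix();print(Rm,s['eef_pos'])
E
```

```text
knob 110 [544.5  -95.41 218.2 ] [23.93 24.02] 224.44537752297344 [322.35 222.22]
[544.5  -95.41 218.2 ] [544.82 -96.01]
arm 244 [541.66 -84.63 170.86] [562.86   8.41 186.57]
[3394   59    9   22    7    2   11   12   22    0    3 1254  173  289
  504   45    0  101  143    0    4   52]Traceback (most recent call last):
  File "<stdin>", line 13, in <module>
cv2.error: OpenCV(4.12.0) /io/opencv/modules/imgproc/src/convhull.cpp:143: error: (-215:Assertion failed) total >= 0 && (depth == CV_32F || depth == CV_32S) in function 'convexHull'
```

```bash
python3 - <<'E'
from h import *
np.set_printoptions(precision=3,suppress=True)
c=capture('top');P=[];
for v in range(185,265):
    for u in range(240,340):
        if c['depth'][v,u]>0:P.append(np.r_[at_depth(c,(u,v)),u,v])
P=np.array(P);z=P[:,2]
b=P[(z>107)&(z<125)];rc=cv2.minAreaRect(np.ascontiguousarray(b[:,:2],dtype=np.float32));print('box',rc)
ctr=np.array(rc[0])
for i in((278.6,220),):print('pivot',at_z(c,i,186),at_depth(c,i))
a=P[(z>170)&(z<187)]; d=np.linalg.svd(a[:,:2]-a[:,:2].mean(0))[2][0];print('arm dir',d,a[:,:2].mean(0))
from scipy.spatial.transform import Rotation as R
s=sense();q=s['ee_rot'];Rm=R.from_quat(np.r_[q[1:],q[0]]).as_matrix();print(Rm,s['eef_pos'],'yaw to align y',np.arctan2(Rm[0,1],Rm[1,1]))
E
```

```text
box ((554.9822387695312, 0.7298316955566406), (120.65792083740234, 119.86358642578125), 89.967529296875)
pivot [552.8     1.415 186.   ] [553.053   1.602 183.593]
arm dir [0.099 0.995] [551.056 -37.159]
[[-0.939  0.343 -0.   ]
 [ 0.343  0.939 -0.   ]
 [ 0.    -0.    -1.   ]] [179.944 493.193 231.31 ] yaw to align y 0.34981014295695206
```

```bash
python3 -m jog '[{"tz":-50,"jaw":-1},{"az":-0.175,"jaw":-1},{"az":-0.175,"jaw":-1},{"tx":-26,"ty":-42,"jaw":-1},{"tx":-26,"ty":-42,"jaw":-1}]' 30; python3 -m jog '[{"tx":-26,"ty":-42,"jaw":-1},{"tx":-26,"ty":-42,"jaw":-1},{"tx":-26,"ty":-42,"jaw":-1},{"tx":-26,"ty":-42,"jaw":-1},{"tx":-26,"ty":-42,"jaw":-1}]'
```

```text
schema error: expected keys tx, ty, tz, ax, ay, az, jaw
schema error: expected keys tx, ty, tz, ax, ay, az, jaw
```

```bash
python3 -m jog '[{"tx":-26,"ty":-42,"jaw":-1},{"tx":-26,"ty":-42,"jaw":-1},{"tx":-26,"ty":-42,"jaw":-1},{"tx":-26,"ty":-42,"jaw":-1},{"tx":-26,"ty":-42,"jaw":-1}]'
```

```text
schema error: expected keys tx, ty, tz, ax, ay, az, jaw
```

All seven keys are needed in every row.

```bash
python3 -m jog '[{"tx":0,"ty":0,"tz":-50,"ax":0,"ay":0,"az":0,"jaw":-1},{"tx":0,"ty":0,"tz":0,"ax":0,"ay":0,"az":-0.175,"jaw":-1},{"tx":0,"ty":0,"tz":0,"ax":0,"ay":0,"az":-0.175,"jaw":-1},{"tx":-26,"ty":-42,"tz":0,"ax":0,"ay":0,"az":0,"jaw":-1},{"tx":-26,"ty":-42,"tz":0,"ax":0,"ay":0,"az":0,"jaw":-1}]' 30
python3 -m jog '[{"tx":-26,"ty":-42,"tz":0,"ax":0,"ay":0,"az":0,"jaw":-1},{"tx":-26,"ty":-42,"tz":0,"ax":0,"ay":0,"az":0,"jaw":-1},{"tx":-26,"ty":-42,"tz":0,"ax":0,"ay":0,"az":0,"jaw":-1},{"tx":-26,"ty":-42,"tz":0,"ax":0,"ay":0,"az":0,"jaw":-1},{"tx":-26,"ty":-42,"tz":0,"ax":0,"ay":0,"az":0,"jaw":-1}]'
```

```text
time_s: 1.42
eef_pos: [232.3, 408.2, 281.2]
ee_rot: [0.0, -0.001, 1.0, -0.0]
force: [0.9, -0.1, 0.2]
grip_width: 0.998
grip_force: 0.0
time_s: 2.05
eef_pos: [362.6, 197.8, 281.5]
ee_rot: [0.0, -0.0, 1.0, 0.0]
force: [0.7, 1.1, 1.4]
grip_width: 0.998
grip_force: 0.0
```

```bash
python3 -m jog '[{"tx":-36,"ty":-50,"tz":0,"ax":0,"ay":0,"az":0,"jaw":-1},{"tx":-36,"ty":-50,"tz":0,"ax":0,"ay":0,"az":0,"jaw":-1},{"tx":-36,"ty":-50,"tz":0,"ax":0,"ay":0,"az":0,"jaw":-1},{"tx":-36,"ty":-50,"tz":0,"ax":0,"ay":0,"az":0,"jaw":-1},{"tx":-36,"ty":-50,"tz":0,"ax":0,"ay":0,"az":0,"jaw":-1}]'
python3 -m jog '[{"tx":-2,"ty":-43,"tz":0,"ax":0,"ay":0,"az":0,"jaw":-1},{"tx":0,"ty":0,"tz":25,"ax":0,"ay":0,"az":0,"jaw":-1},{"tx":0,"ty":0,"tz":0,"ax":0,"ay":0,"az":0,"jaw":-1}]'
python3 - <<'E'
from h import *
c=capture('scene');cv2.imwrite('pics/s1.png',cv2.resize(c['color'][110:290,210:410,::-1],None,fx=3.3,fy=3.3,interpolation=2))
E
```

```text
time_s: 2.68
eef_pos: [543.0, -52.6, 281.4]
ee_rot: [0.0, 0.0, 1.0, -0.0]
force: [-0.8, 0.3, 1.1]
grip_width: 1.003
grip_force: 0.0
time_s: 3.05
eef_pos: [543.4, -93.8, 254.9]
ee_rot: [-0.002, 0.0, 1.0, 0.001]
force: [-0.2, 0.5, -0.2]
grip_width: 0.997
grip_force: 0.0
```

View pics/s1.png

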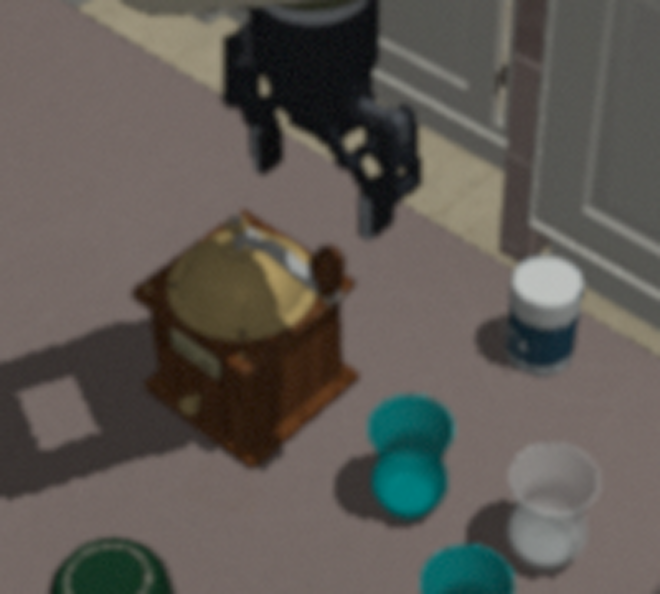

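The fingers at crop (265,165) and (370,230) straddle the knob at (327,268), which lies below them. I'll go down and close.

```bash
python3 -m jog '[{"tx":-1,"ty":-2,"tz":25,"ax":0,"ay":0,"az":0,"jaw":-1},{"tx":0,"ty":0,"tz":25,"ax":0,"ay":0,"az":0,"jaw":-1},{"tx":0,"ty":0,"tz":12,"ax":0,"ay":0,"az":0,"jaw":-1},{"tx":0,"ty":0,"tz":0,"ax":0,"ay":0,"az":0,"jaw":-0.2},{"tx":0,"ty":0,"tz":0,"ax":0,"ay":0,"az":0,"jaw":0}]' 30
python3 -m jog '[{"tx":0,"ty":0,"tz":0,"ax":0,"ay":0,"az":0,"jaw":1},{"tx":0,"ty":0,"tz":0,"ax":0,"ay":0,"az":0,"jaw":1},{"tx":0,"ty":0,"tz":0,"ax":0,"ay":0,"az":0,"jaw":1},{"tx":0,"ty":0,"tz":0,"ax":0,"ay":0,"az":0,"jaw":1},{"tx":0,"ty":0,"tz":0,"ax":0,"ay":0,"az":0,"jaw":1}]'
```

```text
time_s: 3.72
eef_pos: [545.6, -95.8, 195.6]
ee_rot: [0.001, -0.0, 1.0, -0.0]
force: [0.6, -0.6, 0.5]
grip_width: 0.605
grip_force: 0.0
time_s: 4.35
eef_pos: [545.5, -97.3, 195.4]
ee_rot: [0.001, 0.0, 1.0, -0.002]
force: [-0.7, -7.1, 2.6]
grip_width: 0.246
grip_force: 29.5
```

```bash
python3 -m jog '[{"tx":0,"ty":-2,"tz":0,"ax":0,"ay":0,"az":0,"jaw":0.2},{"tx":0,"ty":0,"tz":4,"ax":0,"ay":0,"az":0,"jaw":0.2},{"tx":0,"ty":0,"tz":0,"ax":0,"ay":0,"az":0,"jaw":1},{"tx":0,"ty":0,"tz":0,"ax":0,"ay":0,"az":0,"jaw":1},{"tx":0,"ty":0,"tz":0,"ax":0,"ay":0,"az":0,"jaw":1}]' 40
python3 -m jog '[{"tx":0,"ty":0,"tz":0,"ax":0,"ay":0,"az":0,"jaw":1},{"tx":0,"ty":0,"tz":0,"ax":0,"ay":0,"az":0,"jaw":1}]'
```

```text
time_s: 4.97
eef_pos: [544.8, -97.5, 189.9]
ee_rot: [-0.0, -0.0, 1.0, 0.0]
force: [-0.4, 0.1, -3.6]
grip_width: 0.238
grip_force: 39.2
time_s: 5.22
eef_pos: [544.9, -97.5, 190.0]
ee_rot: [-0.0, -0.0, 1.0, 0.0]
force: [-0.6, 0.8, -4.7]
grip_width: 0.244
grip_force: 39.2
```

```bash
cat > t.py <<'E'
import numpy as np
a=np.r_[-0.097,-0.2,-0.4+np.arange(0,37)*-0.2,-7.72,-7.854]
a=a[(a>=-7.854)];p=np.c_[554.5+100*np.sin(a),2-100*np.cos(a)]
for i in range(1,len(a)):
    d=p[i]-p[i-1];print(i,round(a[i],2),'tx %.1f ty %.1f'%(-d[0],d[1]),p[i].round(0))
E
python3 t.py
```

```text
1 -0.2 tx 10.2 ty 1.5 [535. -96.]
2 -0.4 tx 19.1 ty 5.9 [516. -90.]
3 -0.6 tx 17.5 ty 9.6 [498. -81.]
4 -0.8 tx 15.3 ty 12.9 [483. -68.]
5 -1.0 tx 12.4 ty 15.6 [470. -52.]
6 -1.2 tx 9.1 ty 17.8 [461. -34.]
7 -1.4 tx 5.3 ty 19.2 [456. -15.]
8 -1.6 tx 1.4 ty 19.9 [455.   5.]
9 -1.8 tx -2.6 ty 19.8 [457.  25.]
10 -2.0 tx -6.5 ty 18.9 [464.  44.]
11 -2.2 tx -10.1 ty 17.2 [474.  61.]
12 -2.4 tx -13.3 ty 14.9 [487.  76.]
13 -2.6 tx -16.0 ty 11.9 [503.  88.]
14 -2.8 tx -18.1 ty 8.5 [521.  96.]
15 -3.0 tx -19.4 ty 4.8 [540. 101.]
16 -3.2 tx -19.9 ty 0.8 [560. 102.]
17 -3.4 tx -19.7 ty -3.1 [580.  99.]
18 -3.6 tx -18.7 ty -7.0 [599.  92.]
19 -3.8 tx -16.9 ty -10.6 [616.  81.]
20 -4.0 tx -14.5 ty -13.7 [630.  67.]
21 -4.2 tx -11.5 ty -16.3 [642.  51.]
22 -4.4 tx -8.0 ty -18.3 [650.  33.]
23 -4.6 tx -4.2 ty -19.5 [654.  13.]
24 -4.8 tx -0.2 ty -20.0 [654.  -7.]
25 -5.0 tx 3.7 ty -19.6 [650. -26.]
26 -5.2 tx 7.5 ty -18.5 [643. -45.]
27 -5.4 tx 11.1 ty -16.6 [632. -61.]
28 -5.6 tx 14.1 ty -14.1 [618. -76.]
29 -5.8 tx 16.7 ty -11.0 [601. -87.]
30 -6.0 tx 18.5 ty -7.5 [582. -94.]
31 -6.2 tx 19.6 ty -3.6 [563. -98.]
32 -6.4 tx 20.0 ty 0.3 [543. -97.]
33 -6.6 tx 19.5 ty 4.3 [523. -93.]
34 -6.8 tx 18.3 ty 8.1 [505. -85.]
35 -7.0 tx 16.3 ty 11.5 [489. -73.]
36 -7.2 tx 13.7 ty 14.6 [475. -59.]
37 -7.4 tx 10.5 ty 17.0 [465. -42.]
38 -7.6 tx 6.9 ty 18.7 [458. -23.]
39 -7.72 tx 2.3 ty 11.8 [455. -11.]
40 -7.85 tx 0.9 ty 13.4 [455.   2.]
```

```bash
python3 -m jog '[{"tx":10.2,"ty":1.5,"tz":0,"ax":0,"ay":0,"az":0,"jaw":1},{"tx":19.1,"ty":5.9,"tz":0,"ax":0,"ay":0,"az":0,"jaw":1},{"tx":17.5,"ty":9.6,"tz":0,"ax":0,"ay":0,"az":0,"jaw":1},{"tx":0,"ty":0,"tz":0,"ax":0,"ay":0,"az":0,"jaw":1},{"tx":0,"ty":0,"tz":0,"ax":0,"ay":0,"az":0,"jaw":1}]'
```

```text
time_s: 5.85
eef_pos: [497.8, -79.5, 190.0]
ee_rot: [0.0, -0.0, 1.0, 0.001]
force: [3.7, 5.9, -7.1]
grip_width: 0.242
grip_force: 39.6
```

```bash
python3 -m jog '[{"tx":14.5,"ty":14,"tz":0,"ax":0,"ay":0,"az":0,"jaw":1},{"tx":12.4,"ty":15.6,"tz":0,"ax":0,"ay":0,"az":0,"jaw":1},{"tx":9.1,"ty":17.8,"tz":0,"ax":0,"ay":0,"az":0,"jaw":1},{"tx":5.3,"ty":19.2,"tz":0,"ax":0,"ay":0,"az":0,"jaw":1},{"tx":1.4,"ty":19.9,"tz":0,"ax":0,"ay":0,"az":0,"jaw":1}]'
```

```text
time_s: 6.48
eef_pos: [456.0, 6.2, 190.2]
ee_rot: [0.002, 0.0, 1.0, -0.0]
force: [15.1, -1.9, -15.0]
grip_width: 0.244
grip_force: 39.6
```

```bash
python3 -m jog '[{"tx":-4.6,"ty":20.3,"tz":1,"ax":0,"ay":0,"az":0,"jaw":1},{"tx":-7.5,"ty":18.9,"tz":0,"ax":0,"ay":0,"az":0,"jaw":1},{"tx":-10.1,"ty":17.2,"tz":0,"ax":0,"ay":0,"az":0,"jaw":1},{"tx":-13.3,"ty":14.9,"tz":0,"ax":0,"ay":0,"az":0,"jaw":1}]'
```

```text
time_s: 6.98
eef_pos: [490.7, 77.6, 189.9]
ee_rot: [0.0, -0.0, 1.0, -0.0]
force: [2.7, -4.8, -1.9]
grip_width: 0.24
grip_force: 40.8
```

```bash
python3 -m jog '[{"tx":-16,"ty":11.4,"tz":0,"ax":0,"ay":0,"az":0,"jaw":1},{"tx":-18.1,"ty":8,"tz":0,"ax":0,"ay":0,"az":0,"jaw":1},{"tx":-19.4,"ty":4.8,"tz":0,"ax":0,"ay":0,"az":0,"jaw":1},{"tx":-19.9,"ty":0.8,"tz":0,"ax":0,"ay":0,"az":0,"jaw":1}]'
```

```text
time_s: 7.48
eef_pos: [564.5, 101.8, 189.8]
ee_rot: [0.0, -0.0, 1.0, -0.001]
force: [-1.7, -7.8, -0.1]
grip_width: 0.242
grip_force: 41.0
```

```bash
python3 -m jog '[{"tx":-19.7,"ty":-4.3,"tz":0,"ax":0,"ay":0,"az":0,"jaw":1},{"tx":-18.7,"ty":-7.0,"tz":0,"ax":0,"ay":0,"az":0,"jaw":1},{"tx":-16.9,"ty":-10.6,"tz":0,"ax":0,"ay":0,"az":0,"jaw":1},{"tx":-14.5,"ty":-13.7,"tz":0,"ax":0,"ay":0,"az":0,"jaw":1}]'
```

```text
time_s: 7.98
eef_pos: [633.7, 65.6, 189.7]
ee_rot: [-0.001, -0.0, 1.0, -0.001]
force: [-8.9, -5.8, 0.8]
grip_width: 0.242
grip_force: 41.1
```

```bash
python3 -m jog '[{"tx":-10,"ty":-17.1,"tz":0,"ax":0,"ay":0,"az":0,"jaw":1},{"tx":-7.2,"ty":-18.3,"tz":0,"ax":0,"ay":0,"az":0,"jaw":1},{"tx":-4.2,"ty":-19.5,"tz":0,"ax":0,"ay":0,"az":0,"jaw":1},{"tx":-0.2,"ty":-20,"tz":0,"ax":0,"ay":0,"az":0,"jaw":1}]'
```

```text
time_s: 8.48
eef_pos: [655.8, -9.8, 189.7]
ee_rot: [0.0, -0.0, 1.0, -0.0]
force: [-3.5, 1.5, 2.7]
grip_width: 0.24
grip_force: 41.2
```

```bash
python3 -m jog '[{"tx":4.2,"ty":-19.6,"tz":0,"ax":0,"ay":0,"az":0,"jaw":1},{"tx":7.5,"ty":-18.5,"tz":0,"ax":0,"ay":0,"az":0,"jaw":1},{"tx":11.1,"ty":-16.6,"tz":0,"ax":0,"ay":0,"az":0,"jaw":1},{"tx":14.1,"ty":-14.1,"tz":0,"ax":0,"ay":0,"az":0,"jaw":1}]'
```

```text
time_s: 8.98
eef_pos: [617.6, -77.6, 189.5]
ee_rot: [-0.001, -0.0, 1.0, 0.001]
force: [-4.6, 8.2, 6.4]
grip_width: 0.244
grip_force: 41.6
```

```bash
python3 -m jog '[{"tx":17.2,"ty":-9.8,"tz":0,"ax":0,"ay":0,"az":0,"jaw":1},{"tx":18.5,"ty":-7,"tz":0,"ax":0,"ay":0,"az":0,"jaw":1},{"tx":19.6,"ty":-3.6,"tz":0,"ax":0,"ay":0,"az":0,"jaw":1},{"tx":20,"ty":0.3,"tz":0,"ax":0,"ay":0,"az":0,"jaw":1}]'
```

```text
time_s: 9.48
eef_pos: [542.6, -97.5, 189.6]
ee_rot: [0.0, 0.0, 1.0, 0.0]
force: [1.9, 7.8, 4.2]
grip_width: 0.242
grip_force: 41.5
```

```bash
python3 -m jog '[{"tx":19.4,"ty":5.3,"tz":0,"ax":0,"ay":0,"az":0,"jaw":1},{"tx":18,"ty":8.4,"tz":0,"ax":0,"ay":0,"az":0,"jaw":1},{"tx":16,"ty":11.8,"tz":0,"ax":0,"ay":0,"az":0,"jaw":1},{"tx":13.4,"ty":14.8,"tz":0,"ax":0,"ay":0,"az":0,"jaw":1}]'
```

```text
time_s: 9.98
eef_pos: [475.8, -57.8, 189.6]
ee_rot: [0.0, 0.0, 1.0, -0.001]
force: [3.5, 0.5, 2.9]
grip_width: 0.239
grip_force: 41.3
```

```bash
python3 -m jog '[{"tx":10.2,"ty":17,"tz":0,"ax":0,"ay":0,"az":0,"jaw":1},{"tx":6.5,"ty":18.5,"tz":0,"ax":0,"ay":0,"az":0,"jaw":1},{"tx":2.2,"ty":12,"tz":0,"ax":0,"ay":0,"az":0,"jaw":1},{"tx":0.8,"ty":12,"tz":0,"ax":0,"ay":0,"az":0,"jaw":1},{"tx":0,"ty":0,"tz":0,"ax":0,"ay":0,"az":0,"jaw":1}]'
```

```text
time_s: 10.6
eef_pos: [456.3, 2.9, 189.5]
ee_rot: [-0.0, -0.001, 1.0, -0.0]
force: [-3.0, 0.2, 7.0]
grip_width: 0.244
grip_force: 41.6
```

The knob is now straight out over the drawer. I'll open the fingers gently and lift away.

```bash
python3 -m jog '[{"tx":0,"ty":0,"tz":0,"ax":0,"ay":0,"az":0,"jaw":0.2},{"tx":0,"ty":0,"tz":0,"ax":0,"ay":0,"az":0,"jaw":-0.4},{"tx":0,"ty":0,"tz":0,"ax":0,"ay":0,"az":0,"jaw":-0.6},{"tx":0,"ty":0,"tz":0,"ax":0,"ay":0,"az":0,"jaw":-0.6},{"tx":0,"ty":0,"tz":-15,"ax":0,"ay":0,"az":0,"jaw":-0.6}]'
python3 -m jog '[{"tx":0,"ty":0,"tz":-40,"ax":0,"ay":0,"az":0,"jaw":-0.6},{"tx":0,"ty":0,"tz":-50,"ax":0,"ay":0,"az":0,"jaw":-0.6},{"tx":20,"ty":50,"tz":0,"ax":0,"ay":0,"az":0,"jaw":-0.6},{"tx":20,"ty":50,"tz":0,"ax":0,"ay":0,"az":0,"jaw":-0.6},{"tx":20,"ty":50,"tz":0,"ax":0,"ay":0,"az":0,"jaw":-0.6}]'
python3 -m jog '[{"tx":0,"ty":50,"tz":0,"ax":0,"ay":0,"az":0,"jaw":-0.6},{"tx":0,"ty":50,"tz":0,"ax":0,"ay":0,"az":0,"jaw":-0.6},{"tx":0,"ty":0,"tz":0,"ax":0,"ay":0,"az":0,"jaw":-0.6}]'
python3 - <<'E'
from h import *
c=capture('top');cv2.imwrite('pics/t2.png',cv2.resize(c['color'][150:310,210:430,::-1],None,fx=3.6,fy=3.6,interpolation=2))
E
```

```text
time_s: 11.22
eef_pos: [456.6, 2.5, 203.7]
ee_rot: [-0.001, -0.0, 1.0, 0.0]
force: [0.1, 0.2, 0.8]
grip_width: 0.802
grip_force: 0.0
time_s: 11.85
eef_pos: [396.3, 153.7, 294.4]
ee_rot: [0.0, 0.0, 1.0, 0.0]
force: [1.2, 0.3, -0.4]
grip_width: 0.802
grip_force: 0.0
time_s: 12.22
eef_pos: [396.5, 254.7, 293.9]
ee_rot: [-0.0, -0.002, 1.0, 0.0]
force: [0.3, -0.2, 1.5]
grip_width: 0.797
grip_force: 0.0
```

View pics/t2.png

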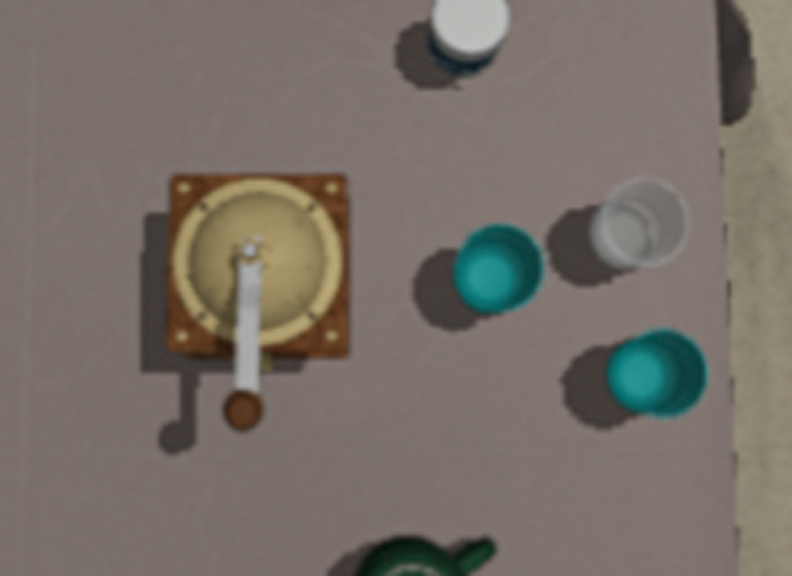

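The crank points straight out over the drawer, with the knob at crop (243,410). The clear glass hasn't moved from crop (640,222), and the arm is clear.

```bash
python3 -c "from rig import finish_job;print(finish_job())"
```

```text
the job is handed in; nothing more can be done
None
```

I wound the crank clockwise, holding the knob throughout, until it came over the drawer the second time, then let go and backed away; the final picture shows it pointing straight out and the tea glass unmoved, and the job is handed in (no verdict was returned).

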